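# Rock the ball sorter over and feed the other gift box

### The job

The next three toy balls are meant for the other gift box, the one under the raised end of the seesaw. With the fingers, rock the seesaw over its pivot so that its raised end comes down and stays down; only then press the release key beside the feed lane fully down, so that all three balls run into that box. Do not touch or lift the balls, and leave the mug, glue, tape and book where they are.

Things in the scene. Friction and masses are not known exactly. Their poses are not given: they have to be found in the camera images.
- sorter: Plywood ball sorter, fixed, level. Origin: on the table, below the middle of the seesaw. z up; x runs from the seesaw along the feed lane, away from the robot (yaw up to 0.3 rad either way); y to the left box. Lane 58 mm wide, x 32 to 240 mm, wall tops 175 to 204 mm high. A fixed plate 60 mm wide in y, 202 mm high, stands at x = -39 mm. The seesaw's axle lies along x, 105 mm above the table.
- gate (a joint): Seesaw tilt, rad: +0.22 = left (+y) end up, balls run to the right box; -0.22 = right end up, balls run to the left box. Starts at rest at one of these two stops. Wooden trough 280 by 68 mm along y, open-ended; a steel disc (40 mm, centre 62 mm above the axle, x -47 to -61 mm) makes it top-heavy: pushed past 0 it falls to the other stop and stays. Pushing it over takes under 1 N at a pad.
- pad_left (a point): Centre of the top face of the seesaw's left finger pad: flat wooden plate 44 (x) by 46 (y) by 6 mm on the trough's robot side, at sorter x = -54, y = +115 mm, 33 mm above the axle when level. Top about 162 mm above the table when its end is up, 138 mm level, 112 mm when down. Below it is free down to the box rim (70 mm).
- pad_right (a point): Centre of the top face of the same pad at the right end of the seesaw (sorter x = -54, y = -115 mm).
- key (a joint): Travel of the release key, m: 0 = up, its steel blade at sorter x = 85 mm stands 20 mm above the lane floor and holds the balls; 0.026 = fully pressed, blade below the floor, balls roll onto the middle of the seesaw. A spring returns it when let go (about 2 N at the top, 4 N fully down). The balls need about 3 s to run through.
- key_top (a point): Centre of the top face of the release key: black plate 44 (x) by 40 (y) mm beside the feed lane, on its right, at sorter x = 85, y = -72 mm, 192 mm above the table when up. It moves straight down 26 mm.
- box_left: Open cardboard box fixed beside the sorter under the left end of the seesaw, 150 (x) by 190 (y) by 70 mm high, walls and floor 5 mm. Origin: centre of its underside, on the table; axes as the sorter's.
- box_right: The same box under the right end of the seesaw.
- ball1_center (a point): Centre of wooden toy ball 1 of 3 (40 mm across, 25 g), first in the queue in the feed lane. Lying in a box its centre is 25 mm above the table.
- ball2_center (a point): Centre of wooden toy ball 2 of 3 (40 mm across, 25 g), second in the queue in the feed lane. Lying in a box its centre is 25 mm above the table.
- ball3_center (a point): Centre of wooden toy ball 3 of 3 (40 mm across, 25 g), last in the queue in the feed lane. Lying in a box its centre is 25 mm above the table.
- ball1: Wooden toy ball 1 itself, loose (its origin turns with it: use point ball1_center).
- ball2: Wooden toy ball 2 itself, loose (its origin turns with it: use point ball2_center).
- ball3: Wooden toy ball 3 itself, loose (its origin turns with it: use point ball3_center).
- mug: Bystander: white mug 80 mm across, 95 mm high, beyond the left box. Origin: centre of its underside.
- glue: Bystander: white glue bottle 48 mm across, 120 mm high, beyond the right box. Origin: centre of its underside.
- tape: Bystander: roll of packing tape 90 mm across, 24 mm high, lying on the robot's side of the left box. Origin: centre of its underside.
- book: Bystander: hardback book 130 by 200 by 26 mm, lying on the robot's side of the right box. Origin: centre of its underside.

How it is judged:
By the outcome, as a careful person would: the job done as asked, in the order asked, and still so for the second after the job is handed in, with the robot touching nothing.
It also fails if it takes over 40 s, if anything falls off the work surface, if the arm or the gripper's body presses on something with over 40 N, if the wrist force passes 120 N, or if a joint passes its speed limit or range.

### The arm

A 6-joint arm with a two-finger parallel gripper is mounted at the origin on the work surface. World frame = base frame: x ahead of the robot, y to its left, z up, the work surface at z = 0. Lengths are in m, angles in degrees, forces in N, time in s.
With the tool pointing down it reaches from about 0.3 to 0.75 m from the base axis. Payload 8.5 kg.
Tool frame: the origin (TCP) lies between the finger pads; the fingertips stand ahead of it and the grasp point (between the pads) lies 8 mm behind it (env.tcp_to_tips is the z of the fingertips in the tool frame, in m); z points along the fingers, x is the direction in which the jaws open and shut, and the axes are right-handed (so a half turn about z gives the same grasp; the last joint's range is limited). The gripper opens to 85 mm and grips with 20 to 120 N. Pads are 22 mm wide; open, the fingers measure 114 mm over their backs; the gripper's body (76 mm by 85 mm) begins 54 mm behind the grasp point. The pads swing forward as they close: fully open they stand 13 mm farther back than shut.
Start: joints at [-83.841, 21.807, 74.336, -0, 83.858, -12.336], TCP at [0.174, -0.522, 0.242] pointing down, gripper open.
Joint ranges: [-178.18, 178.18], [-50.72, 133.34], [12.68, 142.11], [-81.47, 261.47], [9.98, 163.14], [-165.26, 165.26]. Speed limits (degrees/s): [136.94, 136.94, 180, 180, 180, 180].

### API

Orientations are given as a 3x3 rotation matrix whose columns are the frame's x, y, z axes.
In Python, from rig import observe, viewer, env gives the robot as it stands.
- The arm moves only by the tool jog_arm, never from a script. Its arguments are lists of equal length, an entry for each row: "dr": the turn, a rotation vector about the tool's x, y, z in rad, a list of three; "slide": the shift along the tool's x, y, z in m, a list of three; "gripper": the opening, from -1 (shut) to 1 (fully open), so that 0 is half open. In form: {"dr": [[rx, ry, rz], ...], "slide": [[dx, dy, dz], ...], "gripper": [gripper, ...]}. A call has exactly 10 rows; each row shifts and turns the commanded pose from where the row before left it, along the tool's axes as they then stand; what a row does not reach is not made up. A row lasts 1/10 s, in which the tool goes at most 50 mm and 8.59 degrees, less where a joint would pass 70% of its speed; a pose out of reach is approached as far as the arm can. A call is refused whole if a number of a shift passes 0.05 or a number of a turn 0.15, either way. A call with a gripper value outside its range is refused whole. The fingers move at their own pace and stop on an object; "force" is the grip in N (left out, the last holds). Time passes only in rows, so rows that do not move let the fingers close, or fill a call up. It gives the time, the measured TCP pose, the force and the opening at its end, in the units of the state.
- observe(): the state, without advancing time (a new reading comes with each control period).
- viewer.get_image(name): name is "scene" or "top" or "wrist"; returns a dict with "pixels" (384x512x3 uint8, blue, green, red), "camera_matrix" (3x3 intrinsics, pixels), "R" (3x3) and "t" (3): a world point X has camera coordinates R X + t. Camera axes: x right, y down, z forward; pixel columns grow to the right and rows downward; lengths in m; the calibration is good to about 2 mm. A picture is of the moment at which its call begins. There is no depth.
- env.close_job(): hands the job in, once; it reports no verdict.
The state is a dict: "time_s": time; "q": joint angles; "qvel": joint speeds; "joint_efforts": joint torques, N m; "position": TCP position; "tool_rot": TCP orientation; "ft_force": force on the tool from outside, world axes, zero at the start; "wrist_torque": the same for the moment, N m; "grip_width": finger opening in m.
Only numpy, scipy, OpenCV 4.12 (cv2) and the standard library are available. Lean on these libraries where they do the work, as an engineer would, in place of code of your own. Each camera call takes 0.05 s, during which the arm holds its last target.

## Working session

There is one attempt and no reset: what is moved stays moved. The work goes in short steps, Python scripts to look and compute and a tool call to move; the robot and the scene stay as the last step left them, time stands still between calls to the robot, and variables do not carry over. Pictures are saved under pics/ and viewed, and the job is handed in when it is done.

Besides the shell and the picture viewer there is one more tool, called as name(argument=value, ...), one argument or row to a line, values as JSON. jog_arm: Moves the arm, as the interface text tells. Its arguments: {"type":"object","properties":{"dr":{"type":"array","items":{"type":"array","items":{"type":"number"}}},"slide":{"type":"array","items":{"type":"array","items":{"type":"number"}}},"gripper":{"type":"array","items":{"type":"number"}},"force":{"type":"number"}},"required":["dr","slide","gripper"]}

```bash
mkdir -p pics; ls
python3 - <<'E'
from rig import observe, viewer, env
import cv2,pickle
s=observe()
for k,v in s.items(): print(k,v)
print(env.tcp_to_tips)
d={}
for n in ["scene","top"]:
    i=viewer.get_image(n); d[n]=i
    cv2.imwrite(f"pics/{n}0.png",i["pixels"])
    print(n,i["camera_matrix"],i["R"],i["t"])
pickle.dump(d,open("im0.pkl","wb"))
E
```

```text
pics
time_s 0.0
q [-8.38408947e+01  2.18413605e+01  7.43842680e+01 -3.12990209e-04
  8.38585812e+01 -1.23360525e+01]
qvel [ 0.00098192  0.08017226  0.07796798  0.05682184 -0.03948961 -0.06576588]
joint_efforts [ 3.66626000e-04 -4.48465276e+01 -2.31277263e+01 -1.19178630e-04
  4.78472386e-03 -6.48456904e-06]
position [ 0.17443726 -0.52131456  0.24171116]
tool_rot [[ 3.17224951e-01 -9.48350306e-01 -1.63087648e-04]
 [-9.48349232e-01 -3.17224843e-01  1.46066988e-03]
 [-1.43696218e-03 -3.08696885e-04 -9.99998920e-01]]
ft_force [0.34591413 0.31384498 0.55993477]
wrist_torque [ 0.03392965 -0.01728829 -0.03420018]
grip_width 0.08522607877127795
0.011
scene [[378.24386216   0.         250.81477031]
 [  0.         378.24386216 190.03190075]
 [  0.           0.           1.        ]] [[ 0.76165349  0.64798358  0.00111746]
 [ 0.51757038 -0.60732367 -0.6027262 ]
 [-0.38987802  0.45964688 -0.79794729]] [-0.40256022 -0.20560337  1.10945136]
top [[475.78318623   0.         250.9769397 ]
 [  0.         475.78318623 190.34847907]
 [  0.           0.           1.        ]] [[-0.02468874 -0.99966157 -0.00819802]
 [-0.9934108   0.02545078 -0.11174631]
 [ 0.11191714  0.00538513 -0.99370295]] [-0.00956413  0.53528794  1.08943432]
```

View pics/scene0.png

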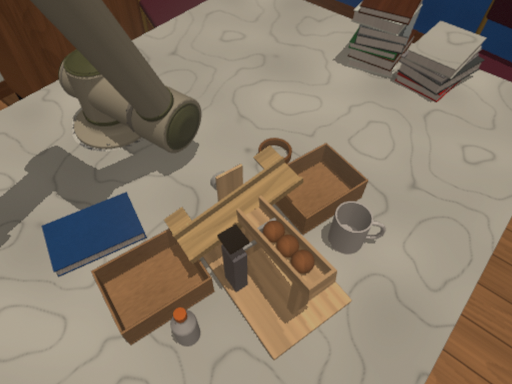

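View pics/top0.png

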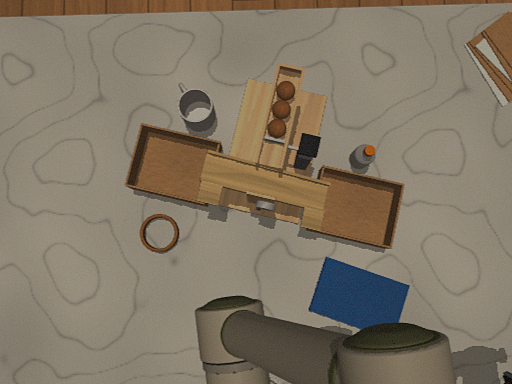

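Run:
```python
import cv2,pickle
d=pickle.load(open("im0.pkl","rb"))
a=d["top"]["pixels"][60:260,115:415]
cv2.imwrite("pics/topz.png",cv2.resize(a,None,fx=2.66,fy=2.66,interpolation=cv2.INTER_CUBIC))
b=d["scene"]["pixels"][130:350,80:380]
cv2.imwrite("pics/scenez.png",cv2.resize(b,None,fx=2.66,fy=2.66,interpolation=cv2.INTER_CUBIC))
```

```text
(no output)
```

View pics/topz.png

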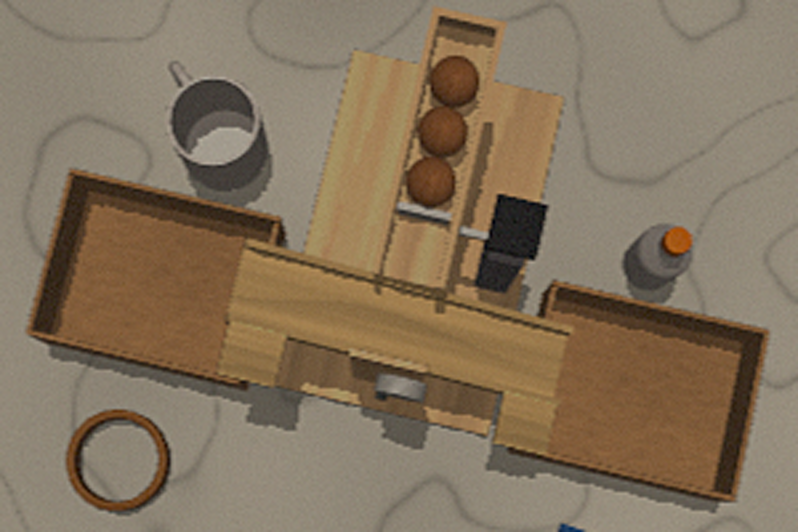

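View pics/scenez.png

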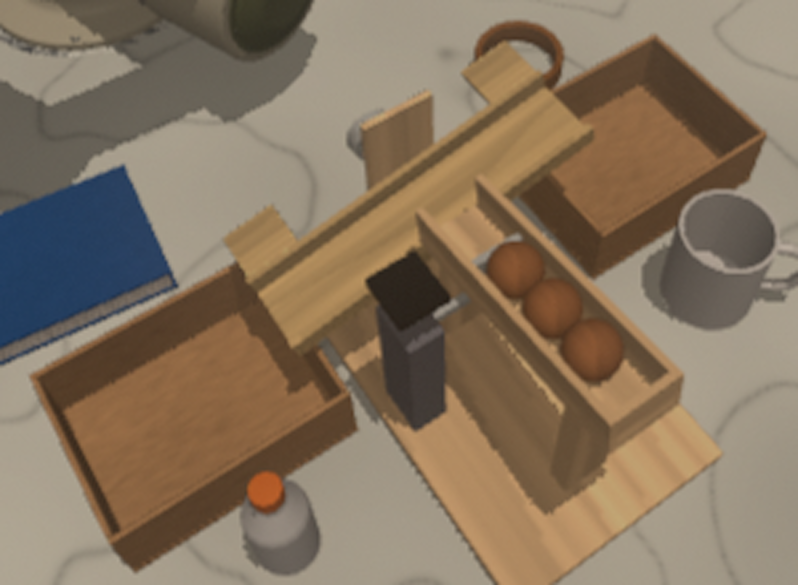

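```bash
cat > h.py <<'E'
import numpy as np,pickle
from scipy.optimize import least_squares
d=pickle.load(open("im0.pkl","rb"))
def proj(n,X):
    i=d[n]; c=np.asarray(X)@np.asarray(i["R"]).T+i["t"]; p=c@np.asarray(i["camera_matrix"]).T
    return p[...,:2]/p[...,2:]
def W(p,X):
    X=np.asarray(X,float); c,s=np.cos(p[2]),np.sin(p[2])
    return np.stack([p[0]+c*X[...,0]-s*X[...,1],p[1]+s*X[...,0]+c*X[...,1],X[...,2]],-1)
def see(t,X):
    X=np.asarray(X,float);c,s=np.cos(t),np.sin(t)
    return np.stack([X[...,0],c*X[...,1]-s*X[...,2],.105+s*X[...,1]+c*X[...,2]],-1)
def T(u):return np.array(u)/2.66+[115,60]
def S(u):return np.array(u)/2.66+[80,130]
obs_top=dict(key=([.085,-.072,.192],(518,226)))
E
python3 - <<'E'
from h import *
import cv2
pl=[[-.076,.138,.033],[-.076,-.138,.033],[-.076,.092,.033],[-.076,-.092,.033]]
plT=T([(219,375),(550,455),(272,385),(495,445)])
for t in (.22,-.22):
    def f(p):
        r=[proj("top",W(p,see(t,pl)))-plT]
        r.append(proj("top",W(p,[[.085,-.072,.192]]))-T([(518,226)]))
        r.append(proj("scene",W(p,[[.085,-.072,.192]]))-S([(409,290)]))
        r.append(proj("scene",W(p,see(t,[[-.076,.138,.033],[-.076,-.138,.033]])))-S([(502,42),(225,240)]))
        r.append(proj("top",W(p,[[-.039,.03,.202],[-.039,-.03,.202]]))-T([(350,350),(427,368)]))
        return np.concatenate(r).ravel()
    s=least_squares(f,[.45,0,0],loss="soft_l1"); print(t,s.x,s.cost);print(f(s.x).reshape(-1,2).round(1).tolist())
E
```

```text
0.22 [ 0.54422544 -0.05406242 -0.25213477] 9.602914474823631
[[-0.6, -1.1], [-1.0, -0.7], [1.1, 0.5], [-0.1, -1.8], [-0.3, -1.1], [-1.9, -1.6], [-0.6, -1.9], [-2.9, -1.0], [0.1, -0.3], [0.6, -0.4]]
-0.22 [ 0.54399401 -0.05737059 -0.22149839] 53.43044629946175
[[-1.5, 2.2], [-0.7, -4.7], [-1.7, 2.1], [-2.1, -5.1], [0.3, -2.4], [-1.4, -0.3], [0.5, 13.9], [-3.6, -18.5], [2.2, 0.3], [2.9, -0.6]]
```

Run:
```python
from h import *
import cv2
p=[.5442,-.0541,-.252]
padL=lambda t:W(p,see(t,[-.054,.115,.033])); 
print(padL(.22),padL(0),padL(-.22),W(p,[.085,-.072,.192]))
def sq(cx,cy,z,hx,hy):return [[cx-hx,cy-hy,z],[cx+hx,cy-hy,z],[cx+hx,cy+hy,z],[cx-hx,cy+hy,z]]
polys=[W(p,see(.22,sq(-.054,y,.033,.022,.023))) for y in(.115,-.115)]+[W(p,sq(.085,-.072,.192,.022,.02)),W(p,sq(-.039,0,.202,.001,.03)),W(p,sq(.136,0,.175,.104,.029))]
for n,o in(("top",(115,60)),("scene",(80,130))):
    im=cv2.imread(f"pics/{n}z.png")
    for q in polys: cv2.polylines(im,[np.round((proj(n,q)-o)*2.66).astype(int)],True,(0,255,0),1)
    cv2.imwrite(f"pics/{n}ov.png",im)
```

```text
[0.51809303 0.06107386 0.16230102] [0.5205798  0.07073223 0.138     ] [0.52168433 0.0750221  0.11210821] [ 0.60856276 -0.14501994  0.192     ]
```

View pics/topov.png

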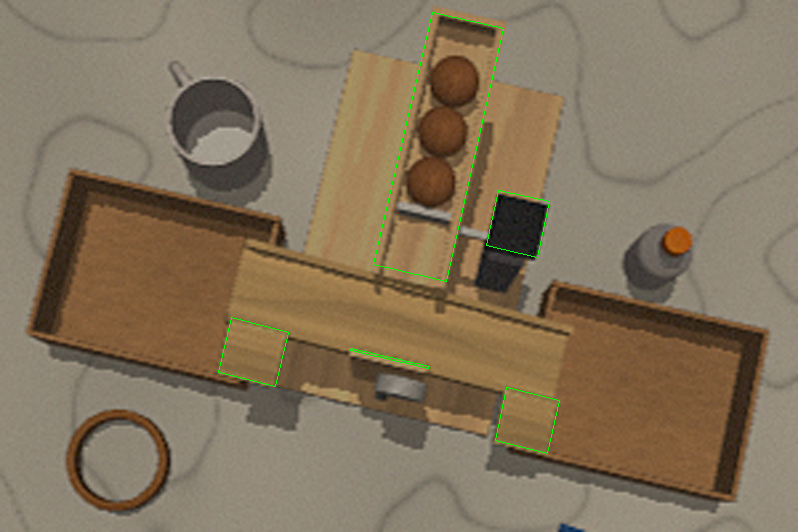

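View pics/sceneov.png

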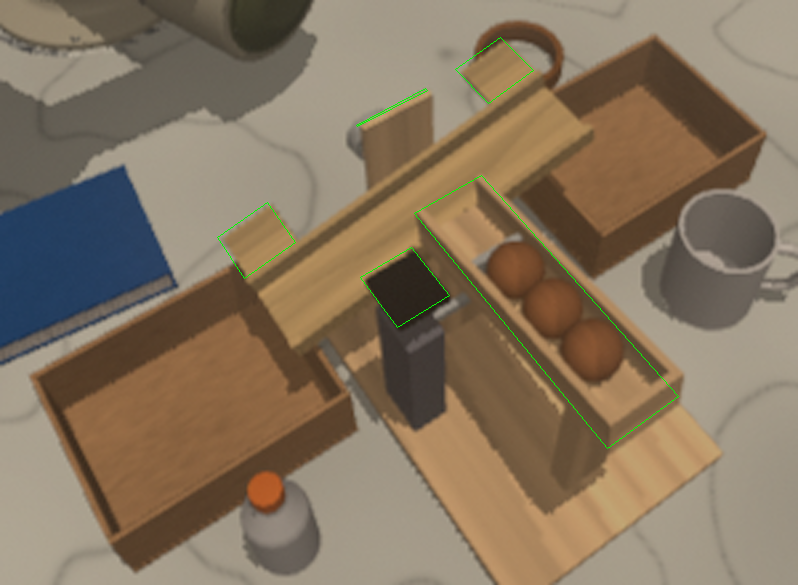

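jog_arm(
  dr=[
    [0,0,0],
    [0,0,0],
    [0,0,0],
    [0,0,0],
    [0,0,0],
    [0,0,0],
    [0,0,0],
    [0,0,0],
    [0,0,0],
    [0,0,0],
  ],
  slide=[
    [0,0,-0.04],
    [-0.0224,-0.0255,0],
    [-0.0224,-0.0255,0],
    [-0.0224,-0.0255,0],
    [-0.0224,-0.0255,0],
    [-0.0224,-0.0255,0],
    [-0.0224,-0.0255,0],
    [-0.0224,-0.0255,0],
    [-0.0224,-0.0255,0],
    [-0.0224,-0.0255,0],
  ],
  gripper=[-1,-1,-1,-1,-1,-1,-1,-1,-1,-1],
)

```text
time_s: 1.1
position: [0.3285, -0.2562, 0.2821]
tool_rot: [[0.317, -0.948, -0.0], [-0.948, -0.317, 0.0], [-0.001, 0.0, -1.0]]
ft_force: [-0.3, 0.6, 1.2]
grip_width: 0.0001
```

jog_arm(
  dr=[
    [0,0,0],
    [0,0,0],
    [0,0,0],
    [0,0,0],
    [0,0,0],
    [0,0,0],
    [0,0,0],
    [0,0,0],
    [0,0,0],
    [0,0,0],
  ],
  slide=[
    [-0.0224,-0.0255,0],
    [-0.0224,-0.0255,0],
    [-0.0224,-0.0255,0],
    [-0.0224,-0.0255,0],
    [-0.0224,-0.0255,0],
    [-0.0224,-0.0255,0],
    [-0.0224,-0.0255,0],
    [-0.0224,-0.0255,0],
    [-0.0224,-0.0255,0],
    [-0.0224,-0.0255,0],
  ],
  gripper=[-1,-1,-1,-1,-1,-1,-1,-1,-1,-1],
)

```text
time_s: 2.1
position: [0.4993, 0.0371, 0.2821]
tool_rot: [[0.317, -0.948, -0.001], [-0.948, -0.317, 0.0], [-0.0, 0.001, -1.0]]
ft_force: [0.3, -0.5, 0.4]
grip_width: -0.0
```

jog_arm(
  dr=[
    [0,0,0.144],
    [0,0,0.144],
    [0,0,0.144],
    [0,0,0.142],
    [0,0,0],
    [0,0,0],
    [0,0,0],
    [0,0,0],
    [0,0,0],
    [0,0,0],
  ],
  slide=[
    [0,0,0],
    [0,0,0],
    [0,0,0],
    [0,0,0],
    [0,0,0],
    [0,0,0],
    [0,0,0],
    [0,0,0],
    [0,0,0],
    [0,0,0],
  ],
  gripper=[-1,-1,-1,-1,-1,-1,-1,-1,-1,-1],
)

```text
time_s: 3.1
position: [0.4989, 0.0357, 0.2823]
tool_rot: [[-0.248, -0.969, -0.0], [-0.969, 0.248, -0.0], [0.0, 0.0, -1.0]]
ft_force: [0.2, -0.0, -0.5]
grip_width: -0.0002
```

jog_arm(
  dr=[
    [0,0,0],
    [0,0,0],
    [0,0,0],
    [0,0,0],
    [0,0,0],
    [0,0,0],
    [0,0,0],
    [0,0,0],
    [0,0,0],
    [0,0,0],
  ],
  slide=[
    [-0.0168,-0.005,0],
    [-0.0168,-0.005,0],
    [0,0,0.024],
    [0,0,0.024],
    [0,0,0.024],
    [0,0,0.018],
    [0,0,0],
    [0,0,0],
    [0,0,0],
    [0,0,0],
  ],
  gripper=[-1,-1,-1,-1,-1,-1,-1,-1,-1,-1],
)

```text
time_s: 4.1
position: [0.5174, 0.0657, 0.1933]
tool_rot: [[-0.249, -0.969, 0.002], [-0.969, 0.249, -0.0], [-0.0, -0.002, -1.0]]
ft_force: [0.8, 0.2, -0.6]
grip_width: 0.0
```

```bash
cat > look.py <<'E'
import sys,cv2
from rig import observe, viewer, env
t=sys.argv[1]
for n,(x,y,w,h) in (("scene",(80,100,300,220)),("top",(115,40,300,220))):
    if len(sys.argv)>2 and n not in sys.argv[2:]: continue
    i=viewer.get_image(n)["pixels"]
    cv2.imwrite(f"pics/{n}{t}.png",cv2.resize(i[y:y+h,x:x+w],None,fx=2.66,fy=2.66,interpolation=cv2.INTER_CUBIC))
s=observe();print(s["time_s"],s["position"],s["ft_force"])
E
python3 look.py 1
```

```text
4.2 [0.51719778 0.06577621 0.19298235] [ 0.32482207  0.43004014 -0.06321167]
```

View pics/scene1.png

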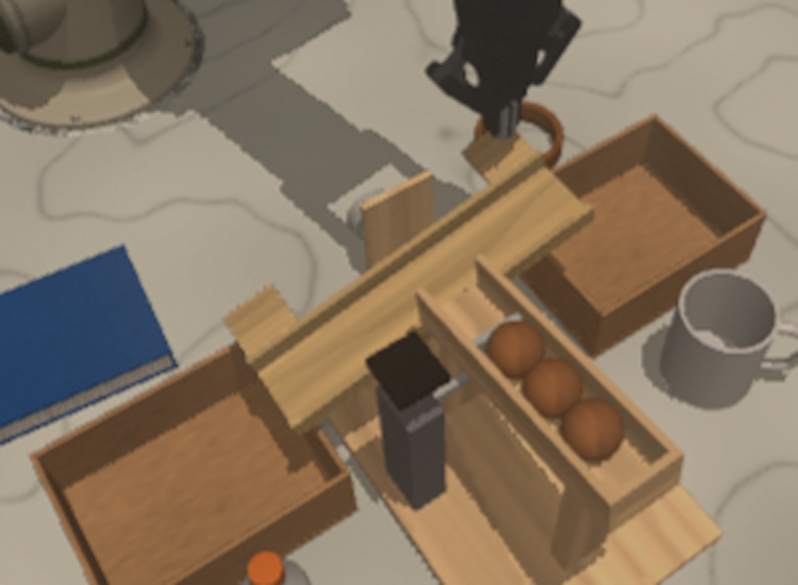

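View pics/top1.png

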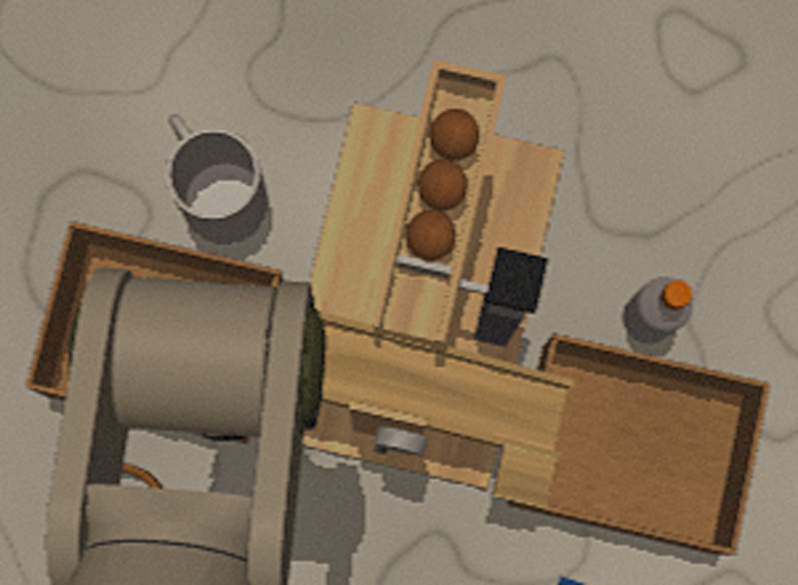

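jog_arm(
  dr=[
    [0,0,0],
    [0,0,0],
    [0,0,0],
    [0,0,0],
    [0,0,0],
    [0,0,0],
    [0,0,0],
    [0,0,0],
    [0,0,0],
    [0,0,0],
  ],
  slide=[
    [0,0,0.006],
    [0,0,0.006],
    [0,0,0.006],
    [0,0,0.006],
    [0,0,0.006],
    [0,0,0.006],
    [0,0,0.006],
    [0,0,0.006],
    [0,0,0.006],
    [0,0,0.006],
  ],
  gripper=[-1,-1,-1,-1,-1,-1,-1,-1,-1,-1],
)

```text
time_s: 5.2
position: [0.517, 0.0658, 0.1318]
tool_rot: [[-0.249, -0.969, -0.0], [-0.969, 0.249, -0.0], [0.0, 0.0, -1.0]]
ft_force: [0.3, -0.7, 0.2]
grip_width: 0.0002
```

```bash
python3 look.py 2
```

```text
5.3 [0.51661707 0.06580323 0.13146821] [-0.3697175   0.65132877  0.26570723]
```

View pics/scene2.png

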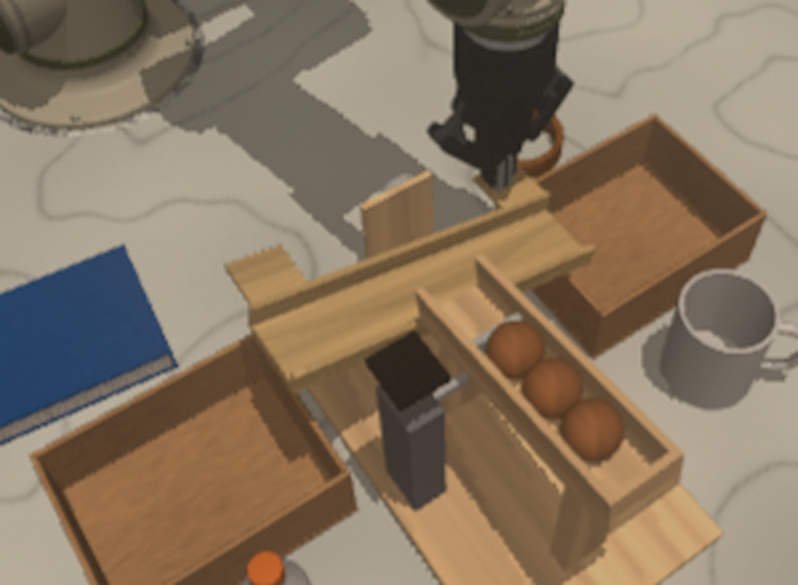

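jog_arm(
  dr=[
    [0,0,0],
    [0,0,0],
    [0,0,0],
    [0,0,0],
    [0,0,0],
    [0,0,0],
    [0,0,0],
    [0,0,0],
    [0,0,0],
    [0,0,0],
  ],
  slide=[
    [0,0,-0.032],
    [0,0,-0.032],
    [0,0,-0.032],
    [0,0,-0.034],
    [0.031,-0.0235,0],
    [0.031,-0.0235,0],
    [0.031,-0.0235,0],
    [0.031,-0.0235,0],
    [0.031,-0.0235,0],
    [0.031,-0.0235,0],
  ],
  gripper=[-1,-1,-1,-1,-1,-1,-1,-1,-1,-1],
)

```text
time_s: 6.3
position: [0.6077, -0.151, 0.2625]
tool_rot: [[-0.249, -0.969, 0.0], [-0.969, 0.249, -0.0], [-0.0, -0.0, -1.0]]
ft_force: [0.3, -0.3, -0.7]
grip_width: -0.0003
```

```bash
python3 look.py 3
python3 - <<'E'
from h import *
p=[.5442,-.0541,-.252]
for t in(.22,-.22):
  print((proj("scene",W(p,see(t,[[-.054,.115,.033],[-.054,-.115,.033]])))-[80,100])*2.66)
E
```

```text
6.4 [ 0.60816655 -0.15362888  0.26120198] [-1.33192492 -0.38878671 -0.30563114]
[[494.06625709 149.15000203]
 [255.58685042 319.30859678]]
[[505.81637706 181.8796904 ]
 [262.32252062 272.51940055]]
```

View pics/scene3.png

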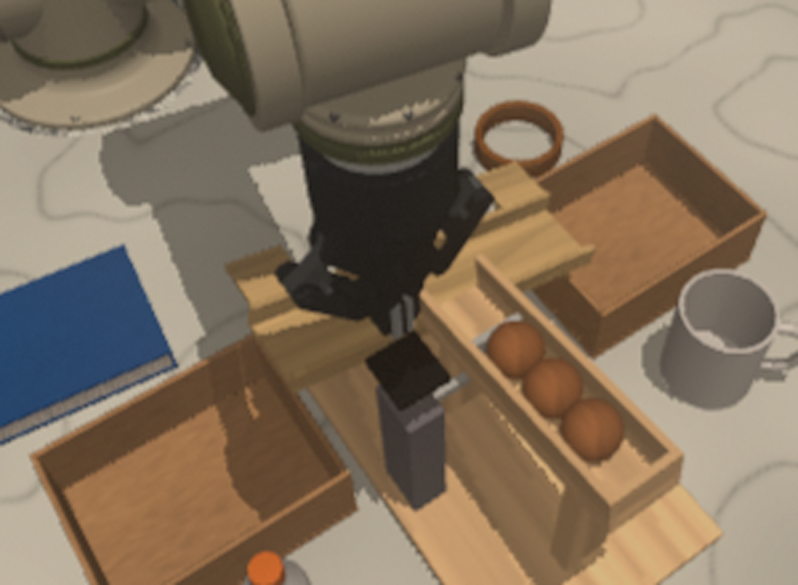

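View pics/top3.png

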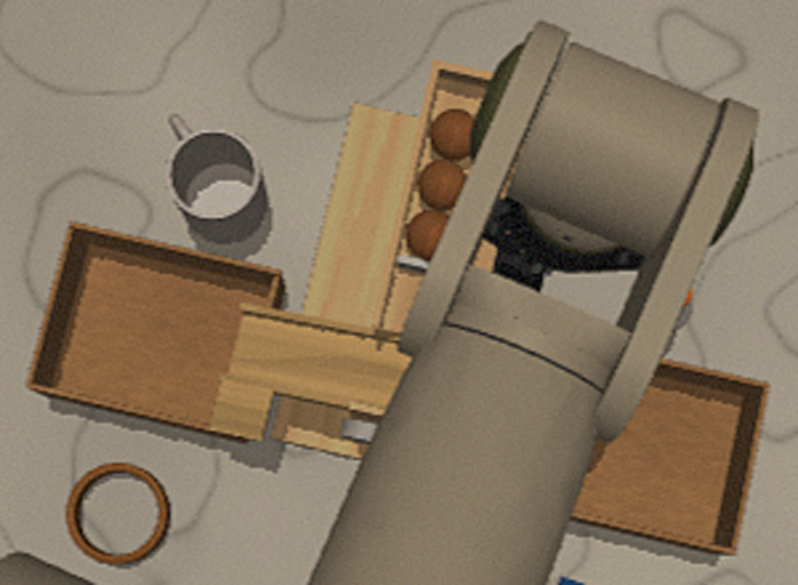

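jog_arm(
  dr=[
    [0,0,0],
    [0,0,-0.14],
    [0,0,-0.14],
    [0,0,-0.14],
    [0,0,-0.14],
    [0,0,-0.14],
    [0,0,-0.14],
    [0,0,-0.14],
    [0,0,-0.14],
    [0,0,-0.14],
  ],
  slide=[
    [-0.004,0,0],
    [0,0,0],
    [0,0,0],
    [0,0,0],
    [0,0,0],
    [0,0,0],
    [0,0,0],
    [0,0,0],
    [0,0,0],
    [0,0,0],
  ],
  gripper=[-1,-1,-1,-1,-1,-1,-1,-1,-1,-1],
)

```text
time_s: 7.4
position: [0.6081, -0.1438, 0.2629]
tool_rot: [[0.85, -0.526, 0.0], [-0.526, -0.85, 0.0], [0.0, -0.0, -1.0]]
ft_force: [0.2, 0.1, -0.1]
grip_width: 0.0002
```

jog_arm(
  dr=[
    [0,0,-0.14],
    [0,0,-0.14],
    [0,0,-0.03],
    [0,0,0],
    [0,0,0],
    [0,0,0],
    [0,0,0],
    [0,0,0],
    [0,0,0],
    [0,0,0],
  ],
  slide=[
    [0,0,0],
    [0,0,0],
    [0,0,0],
    [0,0,0.015],
    [0,0,0.015],
    [0,0,0.015],
    [0,0,0],
    [0,0,0],
    [0,0,0],
    [0,0,0],
  ],
  gripper=[-1,-1,-1,-1,-1,-1,-1,-1,-1,-1],
)

```text
time_s: 8.4
position: [0.6085, -0.1455, 0.2182]
tool_rot: [[0.968, -0.25, 0.001], [-0.25, -0.968, -0.001], [0.002, 0.0, -1.0]]
ft_force: [-0.5, 0.9, -0.6]
grip_width: 0.0002
```

```bash
python3 look.py 4 scene; python3 -c "
import numpy as np
from rig import observe
s=observe();d=s['position'][:2]-np.array([.5442,-.0541]);c,q=np.cos(.252),np.sin(.252)
print('sorter xy',c*d[0]-q*d[1],q*d[0]+c*d[1]);print(s['q'],s['tool_rot'])"
```

```text
8.45 [ 0.60846103 -0.1455215   0.21806392] [ 0.46998942 -0.00196402 -0.02310317]
sorter xy 0.085026544877144 -0.07251108101281384
[-2.42759417e+01  3.04229054e+01  6.38220108e+01  8.56185744e-04
  8.56859485e+01 -9.82114986e+00] [[ 9.68343959e-01 -2.49617213e-01  1.10606960e-03]
 [-2.49616820e-01 -9.68344572e-01 -4.82504230e-04]
 [ 1.19149785e-03  1.91136482e-04 -9.99999272e-01]]
```

View pics/scene4.png

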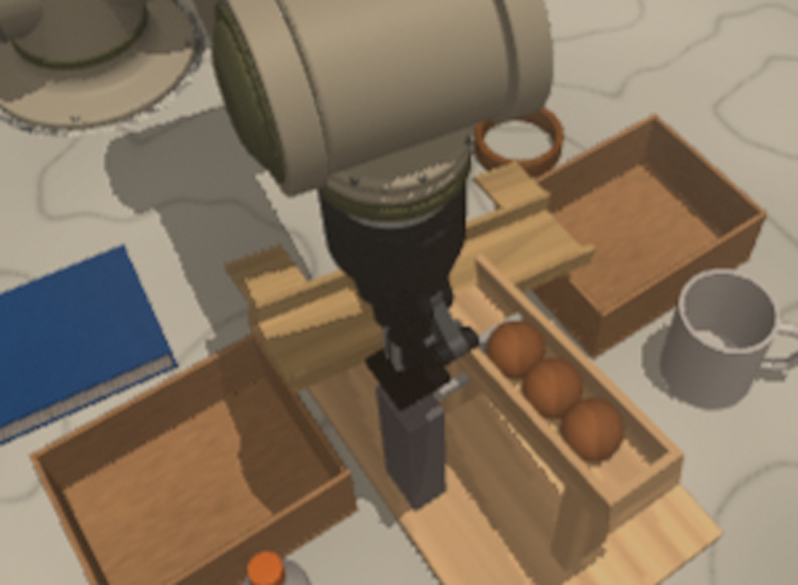

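jog_arm(
  dr=[
    [0,0,0],
    [0,0,0],
    [0,0,0],
    [0,0,0],
    [0,0,0],
    [0,0,0],
    [0,0,0],
    [0,0,0],
    [0,0,0],
    [0,0,0],
  ],
  slide=[
    [0,0.005,0],
    [0,0,0.01],
    [0,0,0.01],
    [0,0,0.01],
    [0,0,0.01],
    [0,0,0.003],
    [0,0,0],
    [0,0,0],
    [0,0,0],
    [0,0,0],
  ],
  gripper=[-1,-1,-1,-1,-1,-1,-1,-1,-1,-1],
)

```text
time_s: 9.45
position: [0.6073, -0.1509, 0.1767]
tool_rot: [[0.968, -0.249, 0.003], [-0.249, -0.968, -0.002], [0.004, 0.002, -1.0]]
ft_force: [-5.5, -1.3, 20.1]
grip_width: 0.0002
```

```bash
python3 look.py 5 scene
```

```text
9.5 [ 0.60730895 -0.15091941  0.17675348] [-5.0944474  -0.94414287 20.50186491]
```

View pics/scene5.png

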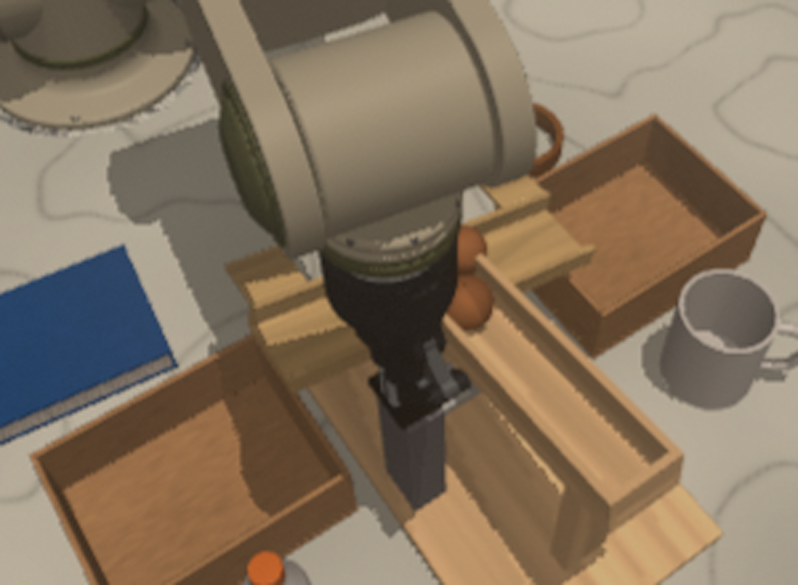

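jog_arm(
  dr=[
    [0,0,0],
    [0,0,0],
    [0,0,0],
    [0,0,0],
    [0,0,0],
    [0,0,0],
    [0,0,0],
    [0,0,0],
    [0,0,0],
    [0,0,0],
  ],
  slide=[
    [0,0,0],
    [0,0,0],
    [0,0,0],
    [0,0,0],
    [0,0,0],
    [0,0,0],
    [0,0,0],
    [0,0,0],
    [0,0,0],
    [0,0,0],
  ],
  gripper=[-1,-1,-1,-1,-1,-1,-1,-1,-1,-1],
)

```text
time_s: 10.5
position: [0.6073, -0.1509, 0.1767]
tool_rot: [[0.968, -0.249, 0.003], [-0.249, -0.968, -0.002], [0.004, 0.002, -1.0]]
ft_force: [-5.8, -2.2, 20.3]
grip_width: -0.0001
```

jog_arm(
  dr=[
    [0,0,0],
    [0,0,0],
    [0,0,0],
    [0,0,0],
    [0,0,0],
    [0,0,0],
    [0,0,0],
    [0,0,0],
    [0,0,0],
    [0,0,0],
  ],
  slide=[
    [0,0,0],
    [0,0,0],
    [0,0,0],
    [0,0,0],
    [0,0,0],
    [0,0,0],
    [0,0,0],
    [0,0,0],
    [0,0,0],
    [0,0,0],
  ],
  gripper=[-1,-1,-1,-1,-1,-1,-1,-1,-1,-1],
)

```text
time_s: 11.5
position: [0.6073, -0.1509, 0.1767]
tool_rot: [[0.968, -0.249, 0.003], [-0.249, -0.968, -0.002], [0.004, 0.002, -1.0]]
ft_force: [-4.9, -1.3, 21.0]
grip_width: 0.0
```

jog_arm(
  dr=[
    [0,0,0],
    [0,0,0],
    [0,0,0],
    [0,0,0],
    [0,0,0],
    [0,0,0],
    [0,0,0],
    [0,0,0],
    [0,0,0],
    [0,0,0],
  ],
  slide=[
    [0,0,0],
    [0,0,0],
    [0,0,0],
    [0,0,0],
    [0,0,0],
    [0,0,0],
    [0,0,0],
    [0,0,0],
    [0,0,0],
    [0,0,0],
  ],
  gripper=[-1,-1,-1,-1,-1,-1,-1,-1,-1,-1],
)

```text
time_s: 12.5
position: [0.6073, -0.1509, 0.1767]
tool_rot: [[0.968, -0.249, 0.003], [-0.249, -0.968, -0.002], [0.004, 0.002, -1.0]]
ft_force: [-4.3, -1.2, 20.8]
grip_width: 0.0004
```

```bash
python3 look.py 6
```

```text
12.6 [ 0.60731792 -0.15091182  0.17675582] [-5.01067256 -1.54666988 19.71389631]
```

View pics/scene6.png

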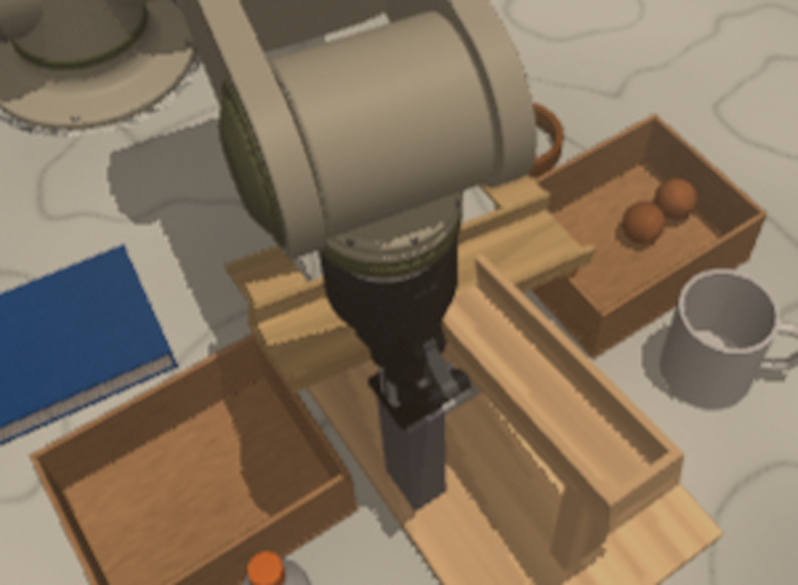

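View pics/top6.png

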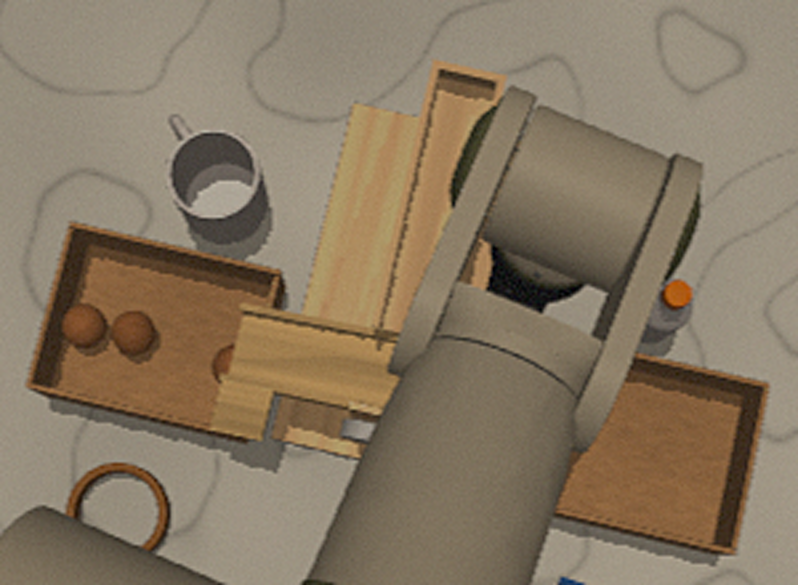

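All three balls are in the left box: the top view shows two at (83,326) and (133,332), and a third partly under the trough end at (228,365). I'll lift off the key and check again.

jog_arm(
  dr=[
    [0,0,0],
    [0,0,0],
    [0,0,0],
    [0,0,0],
    [0,0,0],
    [0,0,0],
    [0,0,0],
    [0,0,0],
    [0,0,0],
    [0,0,0],
  ],
  slide=[
    [0,0,-0.01],
    [0,0,-0.015],
    [0,0,-0.02],
    [0,0,-0.025],
    [0,0,-0.025],
    [0,0.025,-0.01],
    [0,0.03,0],
    [0,0.03,0],
    [0,0.03,0],
    [0,0.03,0],
  ],
  gripper=[-1,-1,-1,-1,-1,-1,-1,-1,-1,-1],
)

```text
time_s: 13.6
position: [0.5704, -0.2914, 0.278]
tool_rot: [[0.969, -0.249, -0.002], [-0.249, -0.969, 0.002], [-0.002, -0.001, -1.0]]
ft_force: [1.0, -0.0, 0.5]
grip_width: 0.0001
```

jog_arm(
  dr=[
    [0,0,0],
    [0,0,0],
    [0,0,0],
    [0,0,0],
    [0,0,0],
    [0,0,0],
    [0,0,0],
    [0,0,0],
    [0,0,0],
    [0,0,0],
  ],
  slide=[
    [0,0.03,0],
    [0,0.02,0],
    [0,0,0],
    [0,0,0],
    [0,0,0],
    [0,0,0],
    [0,0,0],
    [0,0,0],
    [0,0,0],
    [0,0,0],
  ],
  gripper=[-1,-1,-1,-1,-1,-1,-1,-1,-1,-1],
)

```text
time_s: 14.6
position: [0.5585, -0.3392, 0.2794]
tool_rot: [[0.968, -0.249, 0.0], [-0.249, -0.968, -0.0], [0.0, 0.0, -1.0]]
ft_force: [0.3, -0.7, -0.7]
grip_width: -0.0003
```

```bash
python3 look.py 7
```

```text
14.7 [ 0.55842657 -0.33921745  0.27931857] [ 0.33971105  0.35520166 -0.5863588 ]
```

View pics/scene7.png

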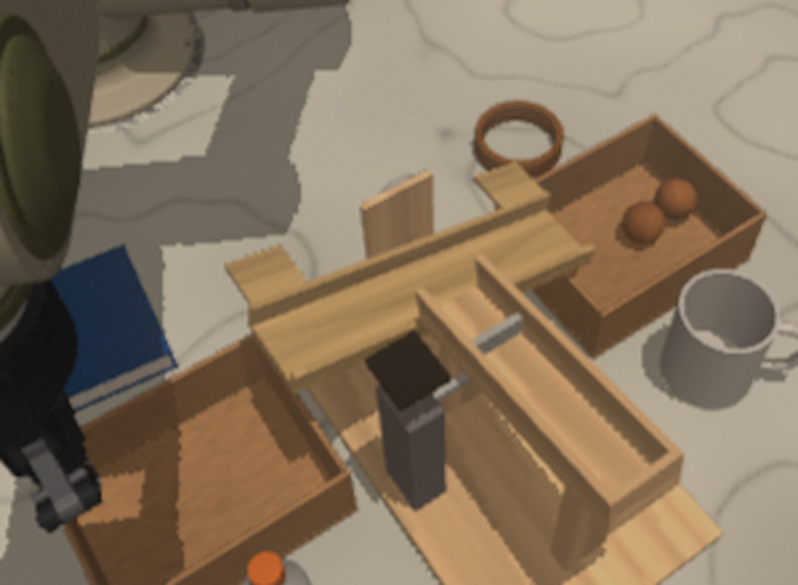

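View pics/top7.png

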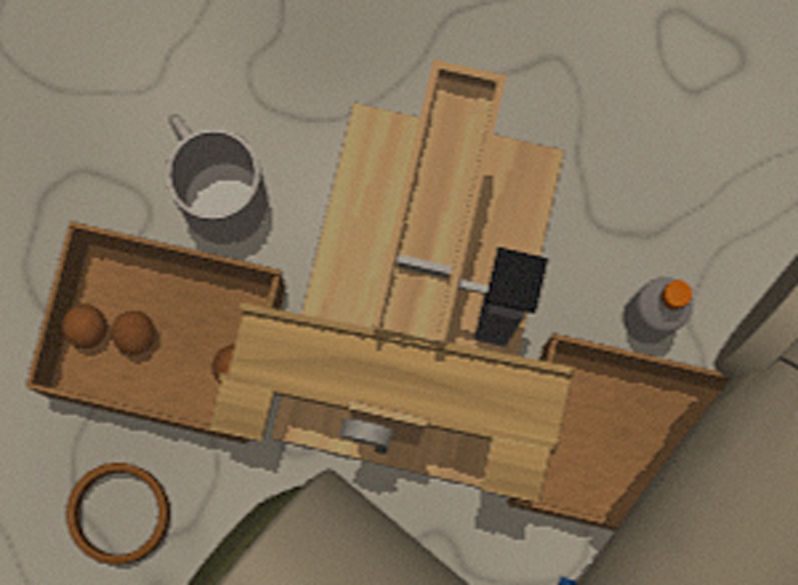

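```bash
python3 -c "
from rig import env
print(env.close_job())"
```

```text
the job is handed in; nothing more can be done
None
```

The job is done and handed in at about 14.7 s: all three balls are in the left box, the one that was under the raised end of the seesaw.

- **Seesaw:** I pushed the left pad down with the closed fingertips until the seesaw tipped over. I lifted clear and saw it lying at its other stop before I touched the key.
- **Key:** I then pressed the release key down to its stop (about 20 N) and held it there for about 3.5 s while the balls ran through.
- **Last pictures, with the arm clear and no force on the tool:**
  - The lane is empty, the key is back up, and the left end is still down.
  - Two balls are in plain view in the left box. The third is in the same box but partly hidden under the seesaw's end in the top view, and the scene view does not show it.
  - The mug, glue and tape are where they were. The book was partly hidden behind the arm, but its visible part had not moved.

No check failed or disagreed.

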